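Swap the battery packs on the charging dock

ROBOT

A 6-joint arm with a two-finger parallel gripper is mounted at the origin on a cart in front of the work surface, level with it; the furniture and walls round the work are solid. World frame = base frame: x ahead of the robot, y to its left, z up, the work surface at z = 0. Lengths are in mm, angles in degrees, forces in N, time in s.
With the tool pointing down it reaches from about 400 to 925 mm from the base axis. Payload 12.5 kg.
Tool frame: the origin (TCP) lies at the very end of the fingers, on their centre line; the grasp point (between the pads) lies bot.grip_point_offset behind it (bot.grip_point_offset is the distance from the TCP to the grasp point, in mm); y points along the fingers, z is the direction in which the jaws open and shut, and the axes are right-handed (so a half turn about y gives the same grasp; the last joint's range is limited). The gripper opens to 95 mm and grips with 3 to 60 N. Pads are 20 mm wide; open, the fingers measure 119 mm over their backs; the gripper's body (75 mm by 180 mm) begins 59 mm behind the grasp point.
Start: joints at [-72.342, 28.126, 89.318, -0, 62.55, -6.05], TCP at [251.331, -572.258, 214.661] pointing down, gripper open.
Joint ranges: [-177.58, 177.58], [-47.91, 125.51], [2.72, 160], [-65.01, 245.01], [3.68, 167.84], [-153.87, 153.87]. Speed limits (degrees/s): [127.2, 127.2, 159.86, 180, 180, 180].

INTERFACE

Orientations are given as a 3x3 rotation matrix whose columns are the frame's x, y, z axes.
In Python, from cell import bot, get_image, get_calibration, workorder, find_in, cut_out, mark_of gives the robot as it stands.
- The arm moves only by the tool servo_tool, never from a script. Its argument "rows" is a list of rows, each a list of 3 entries, a list of its own where there are three numbers: the turn, a rotation vector about the world's x, y, z in rad, then the shift along the world's x, y, z in cm, then the gripper's target within -1 to 1 (shut at 1, half-way at 0, fully open at -1). A call has 1 to 12 rows; each row is the pose to reach, as a shift and turn from the pose commanded when the call began; what a row does not reach only later rows make up. A row lasts 1/8 s, in which the tool goes at most 62.5 mm and 10.7 degrees, less where a joint would pass 70% of its speed; a pose out of reach is approached as far as the arm can. A call with a gripper value outside its range is refused whole. The fingers move at their own pace and stop on an object; the grip force is fixed at half the most. Time passes only in rows, so rows that repeat a pose let the fingers close. It gives the time, the measured TCP pose, the force and the opening at its end, in the units of the state.
- bot.sense(): the state, without advancing time (a new reading comes with each control period).
- get_image(name): name is "scene" or "top"; returns the picture (480x640x3 uint8, blue, green, red); there is no depth.
- get_calibration(name): a dict with "fx", "fy", "cx", "cy" (pixels), "R" (3x3) and "t" (3): a world point X has camera coordinates R X + t. Camera axes: x right, y down, z forward; pixel columns grow to the right and rows downward; lengths in mm; the calibration is good to about 2 mm. A picture is of the moment at which its call begins. get_calibration takes no time and is no camera call.
- workorder.job_done(): hands the job in, once; it reports no verdict.
Trained networks look in the newest picture that a camera, given by its name, has taken for a name from the list of things; names that differ only in an ending like _2 or _b are one class to them, and where a whole thing is asked for, a point or a joint stands for the part that bears it (a point fixed in the world has none). Each returns a list of dicts, best first, with "conf" (0 to 1); they miss things now and then, are a little off and sometimes report something else, mostly with a low value. They report only what shows in the picture. A call takes as long as a camera call. They do not tell look-alikes from the thing itself.
- find_in(target, camera): "pixel" ([column, row] in pixels, amid what is visible of it).
- cut_out(target, camera): "region" (480x640 bool, what is visible of it) and "pixel" ([column, row] in pixels, amid what is visible of it).
- mark_of(target, camera): "pixel" ([column, row] in pixels: a listed point, or the origin of a listed thing).
The state is a dict: "t": time; "joint_positions": joint angles; "qvel": joint speeds; "joint_efforts": joint torques, N m; "position": TCP position; "eef_rot": TCP orientation; "contact_force": force on the tool from outside, world axes, zero at the start; "torque": the same for the moment, N m; "gripper_width": finger opening in mm.
Only numpy, scipy, OpenCV 4.12 (cv2) and the standard library are available. Lean on these libraries where they do the work, as an engineer would, in place of code of your own. Each camera call takes 0.05 s, during which the arm holds its last target.

TASK

The sloping charging dock holds the charged battery pack (green light). Press down the orange catch so that the pack springs loose, draw it up the rail and off, and stand it upright, wholly on the cork mat. Then slide the flat pack (red light) down the rail, its light end uphill, until it is fully home and the orange catch clicks up behind it, and let go; leave the jar, tea canister and drinking glass where they stand.

Things in the scene. Friction and masses are not known exactly. Their poses are not given: they have to be found in the camera images.
- full_pack: Charged battery pack: green light, off-white body, dark foot; 100 x 70 x 56 mm, about 0.35 kg. At the start on the dock's rail behind the catch. Origin: centre of the underside; z up through the roof, x along it to the heel, the end with the light. Grip across the flat flanks, y = +-24 mm, x = -46 to 42, z = 9 to 56 mm.
- flat_pack: Flat battery pack, the same as full_pack (size, mass, axes, grip) but with a red light; at the start it stands on the worktop.
- flat_toe (a point): Foot of the flat pack at its toe end, underside (pack x = -50 mm); it goes down the rail first. The foot of both packs: two runners, 100 mm long and 9 mm thick, outer edges at y = +-35 mm, with a 26 mm wide groove between, open at the toe and closed at the heel by a ramped bar 10 mm long.
- rail: Rail of the grey charging dock (fixed, foot 152 x 110 mm). Origin mid-deck, 62 mm above the worktop: a home pack has its origin here within 2 mm and axes parallel. x points up the slope (25 degrees, away from the robot), y across, z square to the deck. Slippery deck (z = 0) from x = -76 to 64 mm; walls at y = +-37, lips (underside z = 11, top 16, inner edge y = +-28.5 mm) from x = -60 to 30 mm.
- rail_mouth (a point): Upper mouth of the rail, on the deck at rail x = 30 mm, axes as rail. From here to rail x = 60 mm walls and lips flare (6 mm wider a side, 5 mm higher, top at most z = 22 mm). Packs enter and leave here only: clear of the mouth with the origin at rail x = 102 mm or more. Lay a pack on the deck at rail x = 102 to 106 mm, y = 0, then slide it down.
- plunger_face (a point): Sprung plunger at the rail's lower end; touches the toe of a home pack (rail x = -50 mm). Pushes the pack uphill with 8 N when home; once the catch is pressed it moves the pack 14 mm up (origin at rail x = 13 to 18 mm) and stops there, still pushing with 5 N. A pack can go 6 mm past home, to a hard stop; the catch snaps up once it is below about rail x = 1 mm.
- catch (a joint): Orange spring catch: 0 = up, grows as pressed along the rail's -z, 0.009 m = fully down; 2.5 N to start, 5 N fully down. Its tooth, 18 mm wide, stands 5 mm above the deck at rail x = 51.5 to 64 mm, behind the heel of a home pack, and frees it at 0.005 to 0.007 m. A pack sliding down works the tooth itself. A sprung-loose pack holds the catch down.
- catch_pad (a point): Middle of the pressing area on top of the orange catch's tongue (tongue 62 x 40 mm, rail x = 66 to 128 mm, beyond the upper end of the deck; this point at rail x = 104, y = 0, z = -2 mm when up; axes as rail). Press along the rail's -z; air below.
- mat: Cork mat, 200 (x) x 160 (y) x 6 mm, fixed on the worktop; origin at the centre of its underside, top 6 mm above.
- jar_sugar: Glass jar with a red lid, 78 mm wide, 154 mm high; origin at its foot. Bystander.
- canister_tea: Green-grey canister with a wooden lid, 102 mm wide, 140 mm high; origin at its foot. Bystander.
- tumbler: Clear drinking glass, 81 mm wide, 92 mm high; origin at its foot. Bystander.
Mind the look-alikes: they are no part of the job. What is shaped like the full_pack but purple or turquoise is not meant.

How it is judged:
By the outcome, as a careful person would: the job done as asked, in the order asked, and still so for the second after the job is handed in, with the robot touching nothing.
It also fails if it takes over 61 s, if anything falls off the work surface, if the arm or the gripper's body presses on something with over 40 N, if the wrist force passes 120 N, or if a joint passes its speed limit or range.

## Working session

There is one attempt and no reset: what is moved stays moved. The work goes in short steps, Python scripts to look and compute and a tool call to move; the robot and the scene stay as the last step left them, time stands still between calls to the robot, and variables do not carry over. Pictures are saved under pics/ and viewed, and the job is handed in when it is done.

Besides the shell and the picture viewer there is one more tool, called after "Call:" by a JSON object that holds its "method" and its "body". servo_tool: Moves the arm, as the interface text tells. Its arguments: {"type":"object","properties":{"rows":{"type":"array"}},"required":["rows"]}

```bash
ls; mkdir -p pics; python3 - <<'E'
from cell import bot, get_image, get_calibration
import cv2
for n in ("scene","top"):
    cv2.imwrite(f"pics/{n}0.png",get_image(n)); c=get_calibration(n); print(n,c)
s=bot.sense(); print(s, bot.grip_point_offset)
E
```

```text
pics
scene {'fx': 546.138146920115, 'fy': 546.138146920115, 'cx': 318.44075361087835, 'cy': 238.42822359712287, 'R': array([[-0.8939095 , -0.44790619, -0.01748883],
       [-0.25639091,  0.54291707, -0.79969041],
       [ 0.36768127, -0.71036688, -0.6001578 ]]), 't': array([ 532.71860931,  181.70003906, 1472.38502555])}
top {'fx': 535.1827893475026, 'fy': 535.1827893475026, 'cx': 314.9838418345234, 'cy': 229.76329438450585, 'R': array([[ 0.0217227 , -0.99973183, -0.00802488],
       [-0.98307108, -0.01989863, -0.18214086],
       [ 0.18193233,  0.01184562, -0.9832397 ]]), 't': array([  44.85320723,  547.89198339, 1361.12024472])}
{'t': 0.1, 'joint_positions': array([-7.23432087e+01,  2.81617227e+01,  8.93463351e+01, -1.00531787e-03,
        6.25501504e+01, -6.05192604e+00]), 'qvel': array([ 0.02959143, -0.09637238, -0.12161291,  0.05477259,  0.19287203,
       -0.05761837]), 'joint_efforts': array([ 3.55783872e-03, -6.13622475e+01, -2.58606416e+01,  6.93908427e-02,
        4.70189180e-02, -4.71542626e-05]), 'position': array([ 251.24048815, -572.04282298,  214.11082409]), 'eef_rot': array([[-9.15598187e-01, -3.22982036e-04,  4.02094336e-01],
       [-4.02094455e-01,  9.63342671e-04, -9.15597685e-01],
       [-9.16330268e-05, -9.99999484e-01, -1.01190409e-03]]), 'contact_force': array([-0.11235061, -0.39005044, -0.61531914]), 'torque': array([-0.04142604,  0.02300997,  0.02885197]), 'gripper_width': 95.31219319856484} 18.8
```

View pics/scene0.png

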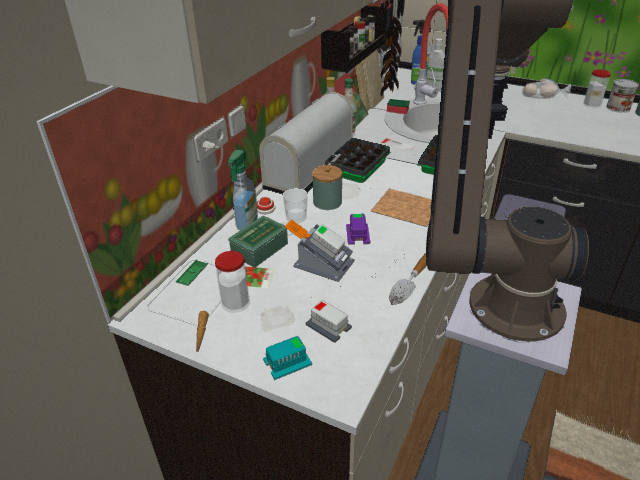

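View pics/top0.png

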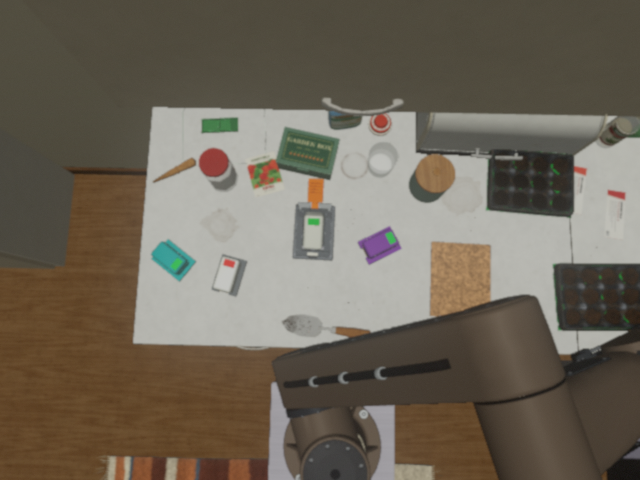

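The top view shows the dock at (314,230) with the green-light pack, the orange catch at (316,190), the red-light pack at (228,275) and the mat at (461,278). The look-alikes are the turquoise pack (173,260) and the purple one (380,245).

```bash
cat > h.py <<'E'
import numpy as np, cv2
from cell import bot,get_image,get_calibration,find_in,cut_out,mark_of
def ray(n,p):
    c=get_calibration(n); R=np.array(c['R']);t=np.array(c['t'])
    d=R.T@np.array([(p[0]-c['cx'])/c['fx'],(p[1]-c['cy'])/c['fy'],1.]); return -R.T@t,d/np.linalg.norm(d)
def onz(n,p,z):
    o,d=ray(n,p); return o+d*(z-o[2])/d[2]
def tri(a,b):
    (o1,d1),(o2,d2)=ray('scene',a),ray('top',b)
    A=np.stack([d1,-d2],1); s=np.linalg.lstsq(A,o2-o1,rcond=None)[0]
    p,q=o1+s[0]*d1,o2+s[1]*d2
    return (p+q)/2,np.linalg.norm(p-q)
def proj(n,X):
    c=get_calibration(n); X=np.atleast_2d(X)@np.array(c['R']).T+np.array(c['t'])
    return np.stack([X[:,0]/X[:,2]*c['fx']+c['cx'],X[:,1]/X[:,2]*c['fy']+c['cy']],1)
E
python3 - <<'E'
from h import *
np.set_printoptions(precision=1,suppress=True)
for t in ['full_pack','flat_pack','flat_toe','rail','rail_mouth','plunger_face','catch_pad','mat','jar_sugar','canister_tea','tumbler']:
    r={}
    for n in ('scene','top'):
        m=mark_of(t,n)[:4]; r[n]=m
        print(t,n,[(np.round(k['pixel'],1).tolist(),round(float(k['conf']),2)) for k in m])
    if r['scene'] and r['top']: print('   tri',*tri(r['scene'][0]['pixel'],r['top'][0]['pixel']))
im=cv2.imread('pics/top0.png'); c=im[160:310,140:340]; cv2.imwrite('pics/topc.png',cv2.resize(c,(800,600),interpolation=cv2.INTER_CUBIC))
im=cv2.imread('pics/scene0.png'); c=im[200:350,250:450]; cv2.imwrite('pics/scc.png',cv2.resize(c,(800,600),interpolation=cv2.INTER_CUBIC))
print(bot.sense()['t'])
E
```

```text
full_pack scene [([285.4, 362.3], 0.98), ([321.5, 242.9], 0.77), ([359.2, 235.3], 0.6)]
full_pack top [([313.6, 227.0], 0.91), ([177.6, 263.3], 0.59)]
   tri [ 678.9   75.5 -502.8] 40.732928785198155
flat_pack scene [([326.5, 323.5], 0.74), ([322.9, 243.8], 0.41)]
flat_pack top [([226.2, 274.7], 0.82)]
   tri [426.7 291.2  12.6] 0.5389500342436103
flat_toe scene []
flat_toe top [([222.0, 297.0], 0.94)]
rail scene [([322.8, 244.9], 0.96)]
rail top [([312.2, 226.2], 0.73)]
   tri [550.7  63.   70.4] 3.5157836176982946
rail_mouth scene []
rail_mouth top [([312.2, 217.5], 0.62)]
plunger_face scene [([319.6, 247.4], 0.52), ([336.7, 260.0], 0.35)]
plunger_face top []
catch_pad scene [([293.0, 228.5], 0.8), ([337.5, 259.0], 0.18)]
catch_pad top [([316.9, 187.5], 0.62)]
   tri [651.4  53.4  91.3] 0.7262544719337806
mat scene [([407.2, 208.0], 0.95)]
mat top [([459.6, 280.7], 0.58)]
   tri [ 425.  -335.5   -6.4] 1.671403569629244
jar_sugar scene [([234.6, 302.5], 0.84)]
jar_sugar top [([224.0, 177.4], 0.87)]
   tri [699.4 314.1  -4.7] 2.8953387637008428
canister_tea scene [([327.2, 200.8], 0.87), ([296.0, 227.6], 0.21)]
canister_tea top [([426.1, 184.7], 0.75), ([311.9, 227.8], 0.67)]
   tri [ 687.5 -248.1    2.4] 2.532810013234068
tumbler scene [([299.1, 216.1], 0.66)]
tumbler top [([381.9, 164.1], 0.93)]
   tri [ 740.1 -128.    -0.9] 13.470268919772954
1.2
```

View pics/topc.png

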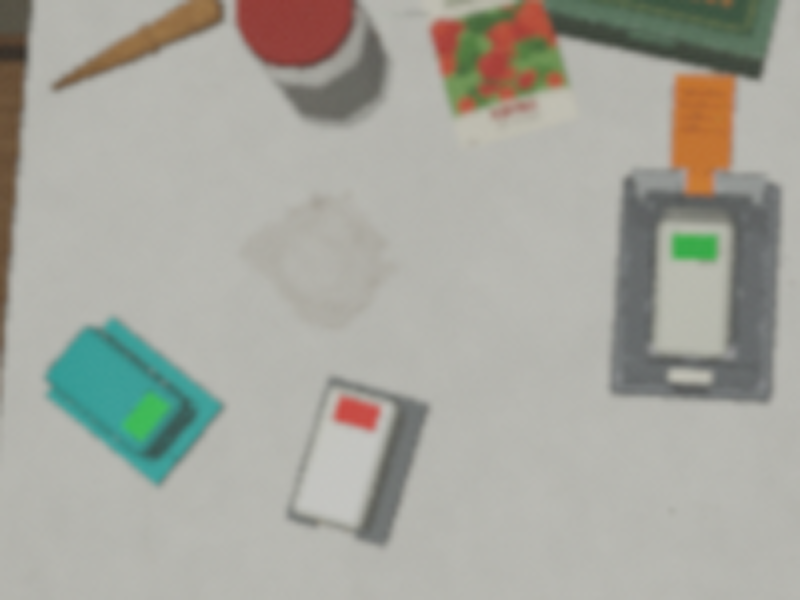

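View pics/scc.png

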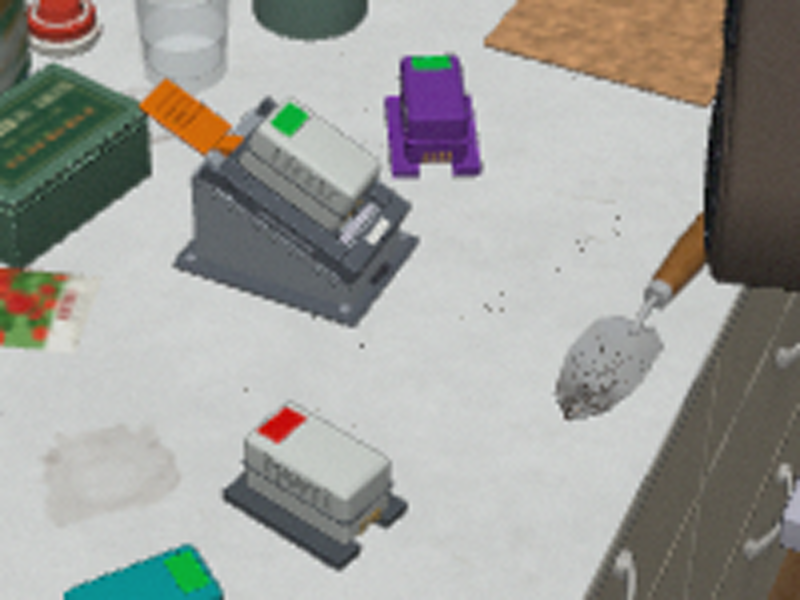

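```bash
cat > crops.py <<'E'
import cv2,sys
def crop(src,out,x,y,w,h,s):
    im=cv2.imread(src)[y:y+h,x:x+w]; im=cv2.resize(im,None,fx=s,fy=s,interpolation=cv2.INTER_CUBIC)
    for k in range((-x)%10,w,10):
        cv2.line(im,(int((k+.5)*s),0),(int((k+.5)*s),6),(0,0,255),1); cv2.putText(im,str(x+k),(int(k*s),18),0,.35,(0,0,255),1)
    for k in range((-y)%10,h,10):
        cv2.line(im,(0,int((k+.5)*s)),(6,int((k+.5)*s)),(0,0,255),1); cv2.putText(im,str(y+k),(8,int((k+.5)*s)+4),0,.35,(0,0,255),1)
    cv2.imwrite(out,im)
E
python3 - <<'E'
from crops import crop
crop('pics/top0.png','pics/c1.png',285,172,60,95,6)
crop('pics/scene0.png','pics/c2.png',280,212,80,75,8)
E
```

```text
(no output)
```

View pics/c1.png

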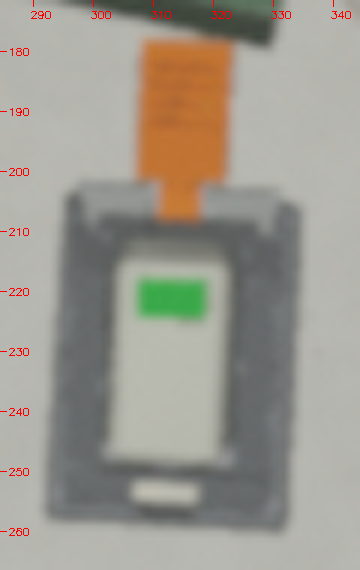

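View pics/c2.png

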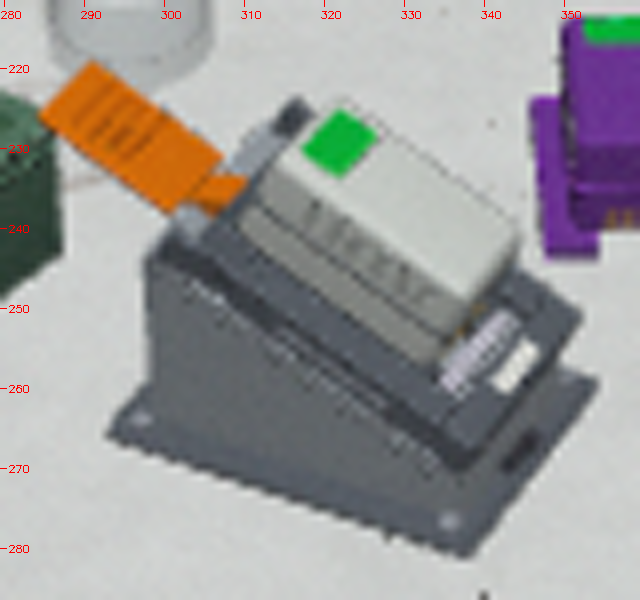

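```bash
cat >> h.py <<'E'
def Rz(a): c,s=np.cos(a),np.sin(a); return np.array([[c,-s,0],[s,c,0],[0,0,1]])
def Ry(a): c,s=np.cos(a),np.sin(a); return np.array([[c,0,s],[0,1,0],[-s,0,c]])
def railR(yaw): return Rz(yaw)@Ry(-np.radians(25))
E
python3 - <<'E'
from h import *
from scipy.optimize import least_squares
np.set_printoptions(precision=1,suppress=True)
M=np.array([[128,20,-2],[128,-20,-2],[66,20,-2],[66,-20,-2.]])
T=np.array([[308.8,178.7],[323.5,178.7],[307.8,202.3],[322.8,202.7]])-.5
S=np.array([[285,226.4],[291.7,219.5],[301,238.5],[307.7,231.7]])-.5
ftop=np.array([[293,258.2],[332.5,260.3]])-.5   # foot near corners
fsc=np.array([[293,266.5],[338.5,281.5],[354.8,259.5]])-.5   # far+y, near+y, near-y
def res(p,full=False):
    R=railR(p[2]); o=np.array([p[0],p[1],62])
    W=M@R.T+o
    F=np.array([[76+p[3],55,0],[-76+p[3],55,0],[-76+p[3],-55,0]])@Rz(p[2]).T+[p[0],p[1],0]
    b=p[4:6]
    r=[proj('top',W)-T-b, proj('scene',W)-S-p[6:8], proj('top',F[1:])-ftop-b, proj('scene',F)-fsc-p[6:8]]
    if full:
        for k in r: print(k)
    return np.r_[np.concatenate([k.ravel() for k in r]), p[4:]/1.5]
s=least_squares(res,[550,63,-.05,0,0,0,0,0]); res(s.x,True); print(s.x[:2],np.degrees(s.x[2]),s.x[3:])
# yaw only from top foot edges
a,b=onz('top',ftop[0],0),onz('top',ftop[1],0); d=a-b; print('foot edge',a,b,np.linalg.norm(d),np.degrees(np.arctan2(-d[0],d[1])))
a,b,c=[onz('scene',q,0) for q in fsc]; d=a-b; print(np.linalg.norm(d),np.degrees(np.arctan2(d[1],d[0])),np.linalg.norm(b-c),a,b,c)
E
```

```text
[[-0.6 -0.3]
 [ 0.3  0.4]
 [-0.4 -0.1]
 [ 0.   0.1]]
[[-0.4 -0.5]
 [-0.3 -0.6]
 [ 0.6 -0.3]
 [ 0.6 -0.7]]
[[-0.1  0.2]
 [ 1.  -0.2]]
[[-0.4  0.4]
 [-0.1  0.6]
 [-0.2  1. ]]
[551.7  59.2] -1.2481410047263288 [-0.3  0.2  0.3 -0.4 -0.5]
foot edge [478.  116.2   0. ] [474.5   9.1   0. ] 107.08168067754069 -1.8785950018214967
150.4301159455587 -1.0862329624002414 111.72320519114338 [626.1 111.9   0. ] [475.7 114.8   0. ] [473.6   3.1   0. ]
```

```bash
python3 - <<'E'
from crops import crop
crop('pics/top0.png','pics/c3.png',205,248,50,55,10)
crop('pics/scene0.png','pics/c4.png',300,295,60,55,10)
E
```

```text
(no output)
```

View pics/c3.png

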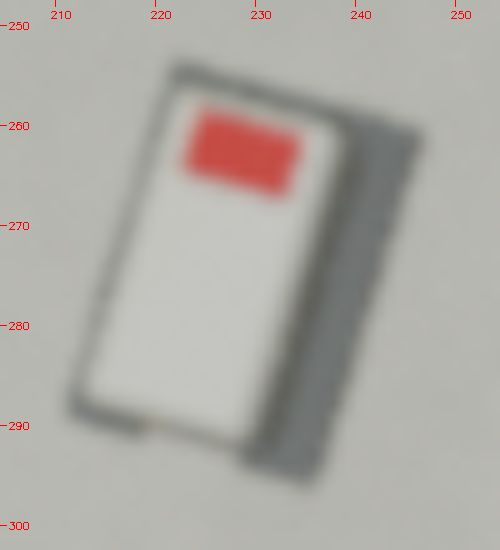

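View pics/c4.png

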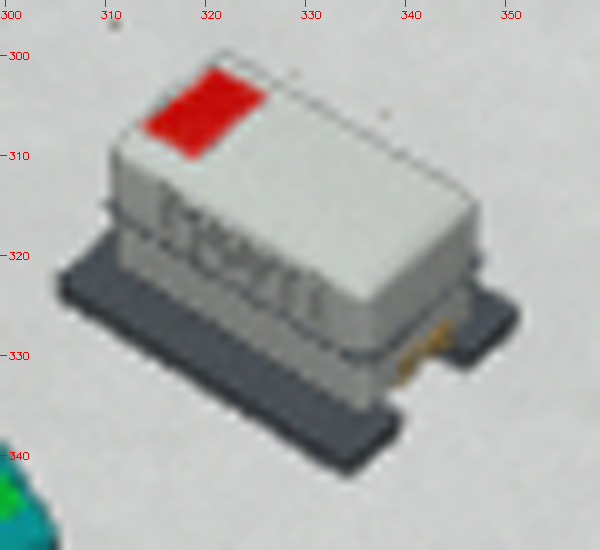

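```bash
python3 - <<'E'
from h import *
from scipy.optimize import least_squares
np.set_printoptions(precision=1,suppress=True)
T=np.array([[222,254],[246.5,261],[235.5,296],[211.5,289.]])
M=np.array([[50,35,9],[50,-35,9],[-50,-35,9],[-50,35,9.]])
MS=np.array([[50,35,5],[-50,35,0],[-50,-35,6.]]); S=np.array([[305,322.5],[334,342],[351.3,326]])
def res(p,full=False):
    f=lambda m:m@Rz(p[2]).T+[p[0],p[1],0]
    r=[proj('top',f(M))-T-p[3:5],proj('scene',f(MS))-S-p[5:7]]
    if full:print(r)
    return np.r_[r[0].ravel(),r[1].ravel(),p[3:]/1.5]
s=least_squares(res,[430,290,-.2,0,0,0,0]); res(s.x,1); print(s.x[:2],np.degrees(s.x[2]),s.x[3:])
# mat corners
im=get_image('top'); print(bot.sense()['t'])
hsv=cv2.cvtColor(im,cv2.COLOR_BGR2HSV)
r=cut_out('mat','top')[0]['region']; c=cv2.minAreaRect(np.argwhere(r)[:,::-1].astype(np.float32)); print(c)
for p in cv2.boxPoints(c): print(p,onz('top',p,6))
E
```

```text
[array([[ 0.2, -0.4],
       [ 0.4, -0.4],
       [ 0.2,  0.6],
       [-0.8,  0.3]]), array([[-0.2,  0. ],
       [ 0. ,  0.5],
       [ 0.1, -0.6]])]
[426.3 284.5] -14.707260889971002 [ 0.1  0.2 -0.3 -0.2]
1.25
((459.9766540527344, 278.5755920410156), (60.70304870605469, 74.09119415283203), 1.2453643083572388)
[428.8 315. ] [ 332.5 -248.6    6. ]
[430.4 240.9] [ 530.8 -256.3    6. ]
[491.1 242.2] [ 530.5 -420.     6. ]
[489.5 316.3] [ 332.5 -408.2    6. ]
```

```bash
cat >> h.py <<'E'
from scipy.spatial.transform import Rotation as Ro
O=np.array([551.7,59.2,62.]); YAW=np.radians(-1.3)
RR=railR(YAW)
def rail(x,y,z): return O+RR@np.array([x,y,z],float)
def toolR(F): return np.stack([-F[:,0],-F[:,2],-F[:,1]],1)  # x=-Fx,y=-Fz,z=-Fy
def delta(p,F=None,s=None):
    s=s or bot.sense(); d=(np.array(p)-s['position'])/10
    w=np.zeros(3) if F is None else Ro.from_matrix(toolR(F)@s['eef_rot'].T).as_rotvec()
    print('turn',np.round(w,3),np.round(np.degrees(np.linalg.norm(w)),1),'shift cm',np.round(d,2))
def inrail(s=None):
    s=s or bot.sense(); print('t',s['t'],'rail',np.round(RR.T@(s['position']-O),1),'F_rail',np.round(RR.T@s['contact_force'],1),'w',round(s['gripper_width'],1),'J',np.round(s['joint_positions'],0))
E
python3 - <<'E'
from h import *
delta(rail(104,0,60),RR); print(rail(104,0,60)); inrail()
E
```

```text
turn [ 0.086 -0.431 -0.429] 35.2 shift cm [36.93 62.99 -5.43]
[620.58118021  57.63686735 160.33076644]
t 1.3 rail [-194.7 -638.1  259.2] F_rail [-0.2 -0.5  0.6] w 95.2 J [-72.  28.  89.  -0.  63.  -6.]
```

Call:
{"method": "servo_tool", "body": {"rows": [[[0.01,-0.05,-0.05],[3,5.2,1],0],[[0.02,-0.1,-0.1],[6,10.4,3],1],[[0.03,-0.14,-0.14],[9,15.6,4],1],[[0.04,-0.19,-0.19],[12.2,20.8,4],1],[[0.05,-0.24,-0.24],[15.4,26.2,4],1],[[0.06,-0.29,-0.29],[18.6,31.6,4],1],[[0.07,-0.33,-0.33],[21.7,37,4],1],[[0.075,-0.37,-0.37],[24.8,42.3,4],1],[[0.08,-0.4,-0.4],[28,47.6,4],1],[[0.086,-0.431,-0.429],[31.2,53,4],1],[[0.086,-0.431,-0.429],[34.2,58.2,2],1],[[0.086,-0.431,-0.429],[36.9,63,0],1]]}}

```text
t: 2.8
position: [621.2, 59.9, 214.6]
eef_rot: [[-0.906, 0.424, -0.021], [0.02, -0.009, -1.0], [-0.424, -0.906, -0.001]]
contact_force: [0.8, -0.8, 1.0]
gripper_width: 0.4
```

```bash
python3 - <<'E'
from h import *
delta(rail(104,0,20),RR);  inrail()
E
```

```text
turn [-0.001  0.001 -0.001] 0.1 shift cm [ 1.62 -0.27 -9.06]
t 2.8 rail [127.5   2.3 109. ] F_rail [ 1.1 -0.8  0.6] w 0.4 J [ -0.  21. 107.  -1.  27.  91.]
```

Call:
{"method": "servo_tool", "body": {"rows": [[[0,0,0],[0.5,-0.1,-4],0],[[0,0,0],[1.1,-0.2,-7],1],[[0,0,0],[1.6,-0.2,-9],1],[[0,0,0],[1.6,-0.2,-9],1]]}}

```text
t: 3.3
position: [635.9, 55.8, 123.3]
eef_rot: [[-0.907, 0.42, -0.022], [0.02, -0.009, -1.0], [-0.42, -0.908, -0.0]]
contact_force: [-0.2, 0.2, 0.2]
gripper_width: 0.4
```

```bash
python3 - <<'E'
from h import *
delta(rail(104,0,-10),RR);  inrail()
for n in ('scene','top'): cv2.imwrite(f'pics/{n}1.png',get_image(n))
from crops import crop
crop('pics/top1.png','pics/d1.png',285,150,70,100,6)
crop('pics/scene1.png','pics/d2.png',270,180,90,75,8)
E
```

```text
turn [-0.    -0.003 -0.001] 0.2 shift cm [ 1.42  0.12 -2.64]
t 3.3 rail [102.3  -1.5  19.9] F_rail [-0.1  0.2  0.3] w 0.4 J [ -1.  29. 110.  -1.  16.  91.]
```

View pics/d2.png

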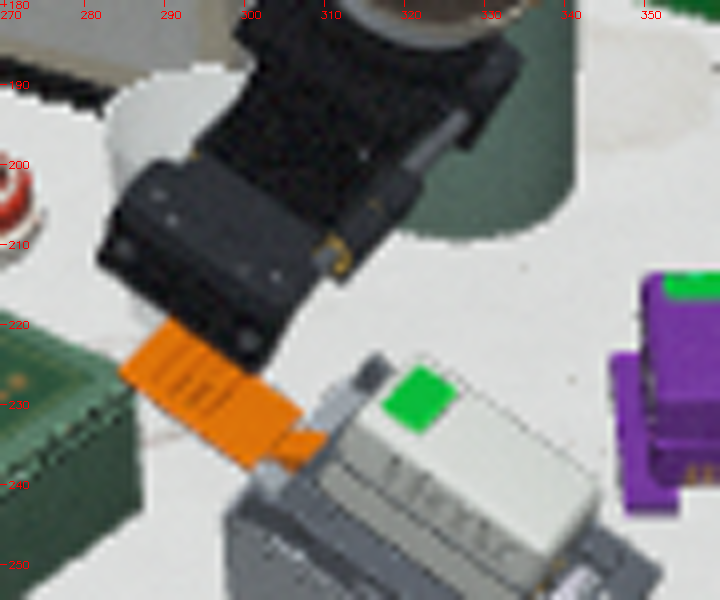

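View pics/d1.png

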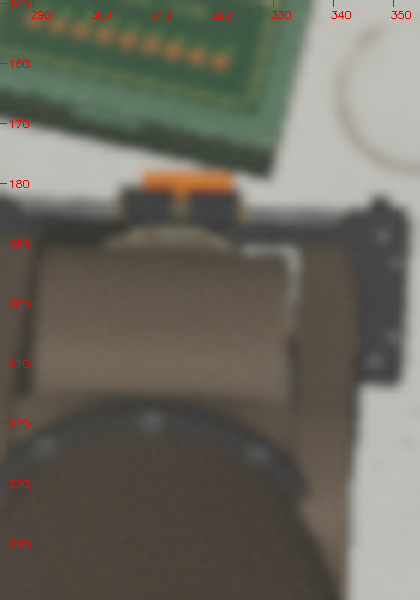

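Call:
{"method": "servo_tool", "body": {"rows": [[[0,0,0],[0.5,0.1,-1.2],1],[[0,0,0],[0.9,0.1,-1.9],1],[[0,0,0],[1.2,0.1,-2.3],1],[[0,0,0],[1.4,0.1,-2.6],1],[[0,0,0],[1.4,0.1,-2.6],1]]}}

```text
t: 4.03
position: [650.3, 56.7, 98.5]
eef_rot: [[-0.906, 0.422, -0.022], [0.02, -0.009, -1.0], [-0.422, -0.907, -0.0]]
contact_force: [-3.0, -0.6, 2.4]
gripper_width: 0.1
```

```bash
python3 - <<'E'
from h import *
inrail()
for n in ('scene','top'): cv2.imwrite(f'pics/{n}2.png',get_image(n))
from crops import crop
crop('pics/scene2.png','pics/d3.png',270,200,90,75,8)
E
```

```text
t 4.025 rail [104.8  -0.2  -8.6] F_rail [-1.7 -0.6  3.5] w 0.1 J [ -1.  32. 109.  -1.  14.  91.]
```

View pics/d3.png

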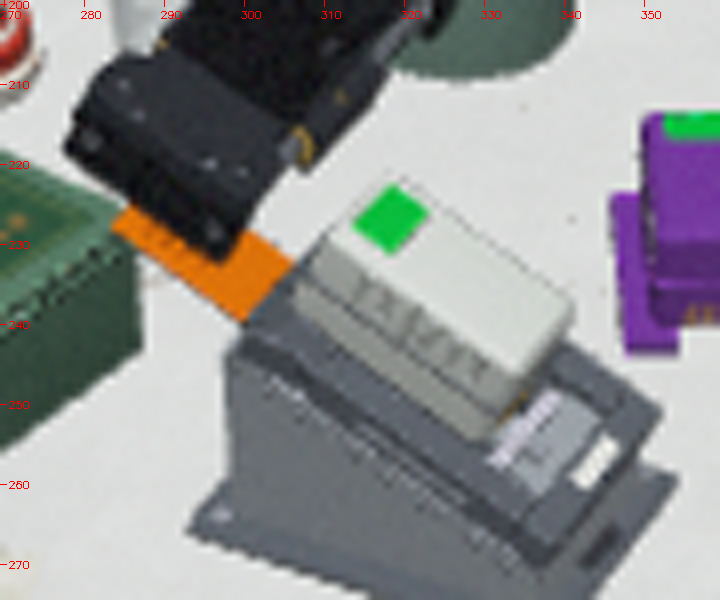

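```bash
python3 - <<'E'
from h import *
delta(rail(104,0,40),RR); delta(rail(15.5,0,40),RR);delta(rail(15.5,0,27),RR)
E
```

```text
turn [-0.    -0.    -0.001] 0.0 shift cm [-2.12  0.07  4.34]
turn [-0.    -0.    -0.001] 0.0 shift cm [-10.14   0.25   0.6 ]
turn [-0.    -0.    -0.001] 0.0 shift cm [-9.59  0.24 -0.57]
```

Call:
{"method": "servo_tool", "body": {"rows": [[[0,0,0],[-1.1,0.05,2.2],0],[[0,0,0],[-2.1,0.07,4.3],-1],[[0,0,0],[-2.1,0.07,4.3],-1],[[0,0,0],[-2.1,0.07,4.3],-1],[[0,0,0],[-2.1,0.07,4.3],-1],[[0,0,0],[-4.8,0.13,3.1],-1],[[0,0,0],[-7.5,0.2,1.8],-1],[[0,0,0],[-10.1,0.25,0.6],-1],[[0,0,0],[-9.7,0.24,-0.4],-1],[[0,0,0],[-9.6,0.24,-0.6],-1],[[0,0,0],[-9.6,0.24,-0.6],-1]]}}

```text
t: 5.5
position: [555.2, 59.1, 92.5]
eef_rot: [[-0.906, 0.423, -0.022], [0.02, -0.009, -1.0], [-0.423, -0.906, -0.0]]
contact_force: [-0.8, 0.4, 0.8]
gripper_width: 94.9
```

```bash
python3 - <<'E'
from h import *
inrail(); delta(rail(15.5,0,27),RR)
for n in ('scene','top'): cv2.imwrite(f'pics/{n}3.png',get_image(n))
from crops import crop
crop('pics/scene3.png','pics/e3.png',270,170,110,95,7)
E
```

```text
t 5.5 rail [16.  -0.  26.2] F_rail [-0.4  0.4  1. ] w 94.9 J [ -1.  28. 122.  -3.   5.  94.]
turn [-0.  0. -0.] 0.0 shift cm [-0.08  0.01  0.05]
```

View pics/e3.png

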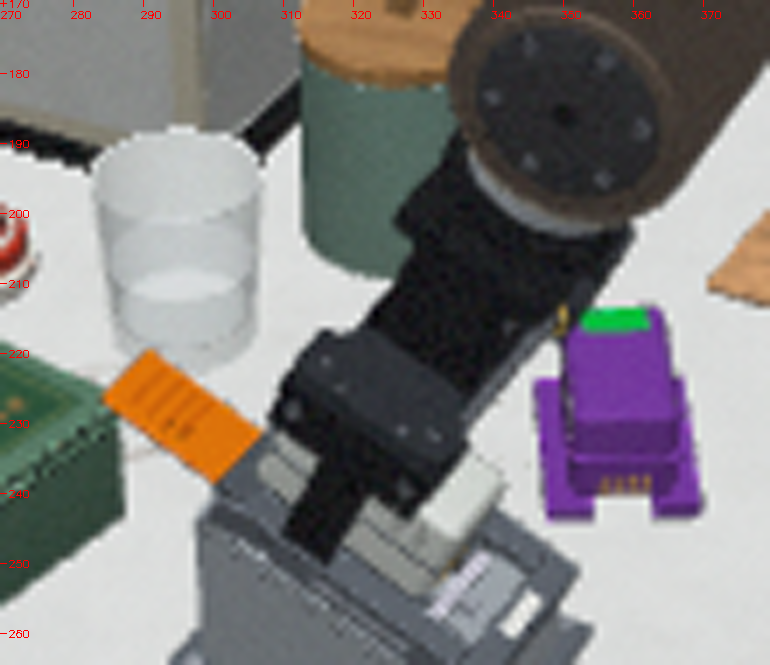

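Call:
{"method": "servo_tool", "body": {"rows": [[[0,0,0],[0,0,0],0],[[0,0,0],[0,0,0],1],[[0,0,0],[0,0,0],1],[[0,0,0],[0,0,0],1],[[0,0,0],[0,0,0],1],[[0,0,0],[0,0,0],1]]}}

```text
t: 6.35
position: [554.4, 59.1, 92.7]
eef_rot: [[-0.906, 0.422, -0.022], [0.02, -0.009, -1.0], [-0.423, -0.906, -0.0]]
contact_force: [0.2, 0.8, 0.9]
gripper_width: 47.8
```

```bash
python3 - <<'E'
from h import *
inrail(); s=bot.sense(); print(s['torque']); delta(rail(115,0,26),RR); delta(rail(115,0,76),RR)
E
```

```text
t 6.35 rail [15.4  0.  26.7] F_rail [0.6 0.8 0.8] w 47.8 J [ -1.  28. 123.  -3.   5.  94.]
[-0.02492145  0.17904798  0.04670367]
turn [-0.    -0.    -0.001] 0.0 shift cm [ 9.05 -0.21  4.15]
turn [-0.    -0.    -0.001] 0.0 shift cm [ 6.94 -0.16  8.68]
```

Call:
{"method": "servo_tool", "body": {"rows": [[[0,0,0],[1.4,-0.03,0.63],1],[[0,0,0],[2.9,-0.07,1.33],1],[[0,0,0],[4.5,-0.1,2.06],1],[[0,0,0],[6,-0.14,2.75],1],[[0,0,0],[7.5,-0.17,3.44],1],[[0,0,0],[9.05,-0.21,4.15],1],[[0,0,0],[9.6,-0.22,4.4],1],[[0,0,0],[9.6,-0.22,4.4],1]]}}

```text
t: 7.35
position: [650.4, 56.9, 136.4]
eef_rot: [[-0.906, 0.422, -0.022], [0.02, -0.009, -1.0], [-0.422, -0.907, -0.0]]
contact_force: [-0.3, 0.1, -4.6]
gripper_width: 47.9
```

```bash
python3 - <<'E'
from h import *
inrail()
for n in ('scene','top'): cv2.imwrite(f'pics/{n}4.png',get_image(n))
from crops import crop
crop('pics/scene4.png','pics/f4.png',270,170,110,95,7)
E
```

```text
t 7.35 rail [120.9  -0.   25.7] F_rail [-2.2  0.1 -4. ] w 47.9 J [ -1.  29. 108.  -1.  19.  91.]
```

View pics/f4.png

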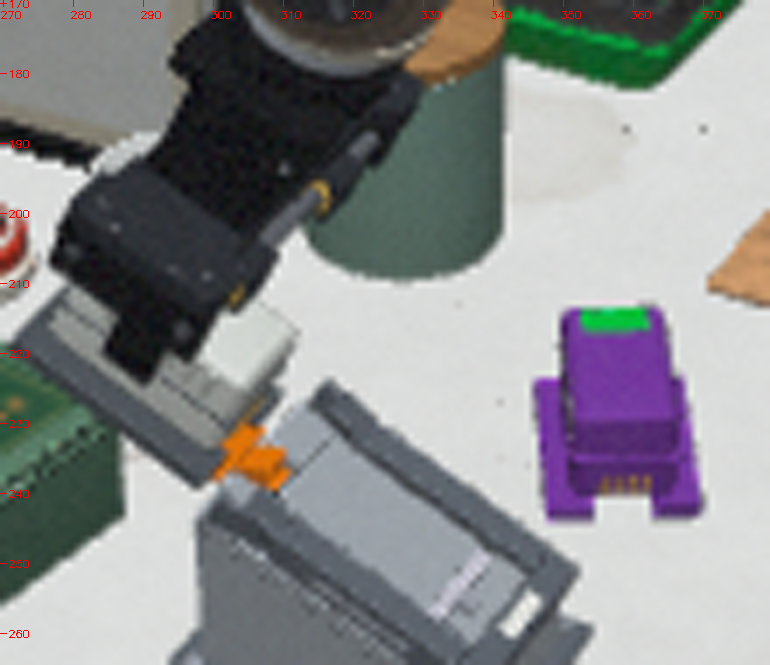

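```bash
python3 - <<'E'
from h import *
delta([431,-333,60],Rz(np.radians(-1.5)))
E
```

```text
turn [ 0.01   0.435 -0.004] 24.9 shift cm [-21.88 -39.    -7.61]
```

Call:
{"method": "servo_tool", "body": {"rows": [[[0,0,0],[-1.5,0,4],1],[[0,0,0],[-3,-1,7.5],1],[[0,0.05,0],[-5,-4.5,9],1],[[0,0.1,0],[-7,-9,9],1],[[0,0.17,0],[-9,-14,9],1],[[0,0.25,0],[-11.5,-19,9],1],[[0.01,0.32,0],[-14,-24,8],1],[[0.01,0.4,0],[-16.5,-29,6],1],[[0.01,0.435,-0.004],[-19,-34,3],1],[[0.01,0.435,-0.004],[-21,-37.5,-1],1],[[0.01,0.435,-0.004],[-21.9,-39,-5],1],[[0.01,0.435,-0.004],[-21.9,-39,-7.6],1]]}}

```text
t: 8.95
position: [430.0, -333.8, 58.8]
eef_rot: [[-1.0, -0.0, -0.028], [0.028, 0.001, -1.0], [0.0, -1.0, -0.001]]
contact_force: [0.5, 1.0, -2.9]
gripper_width: 47.9
```

Call:
{"method": "servo_tool", "body": {"rows": [[[0,0,0],[0,0,0],1],[[0,0,0],[0,0,0],1]]}}

```text
t: 9.2
position: [431.8, -333.1, 61.6]
eef_rot: [[-1.0, 0.002, -0.026], [0.026, -0.001, -1.0], [-0.002, -1.0, 0.001]]
contact_force: [0.7, -0.7, -3.9]
gripper_width: 47.8
```

```bash
python3 - <<'E'
from h import *
inrail(); delta([431,-333,36],Rz(np.radians(-1.5))); print(bot.sense()['contact_force'])
for n in ('scene','top'): cv2.imwrite(f'pics/{n}5.png',get_image(n))
from crops import crop
crop('pics/scene5.png','pics/g5.png',340,140,110,95,7)
crop('pics/top5.png','pics/g6.png',400,220,120,110,6)
E
```

```text
t 9.2 rail [-100.8 -395.    46.5] F_rail [-1.  -0.7 -3.8] w 47.8 J [-45.  34. 109.   0.  37.  47.]
turn [ 0.001  0.002 -0.   ] 0.1 shift cm [-0.08  0.01 -2.56]
[ 0.66052523 -0.7376272  -3.91880676]
```

View pics/g5.png

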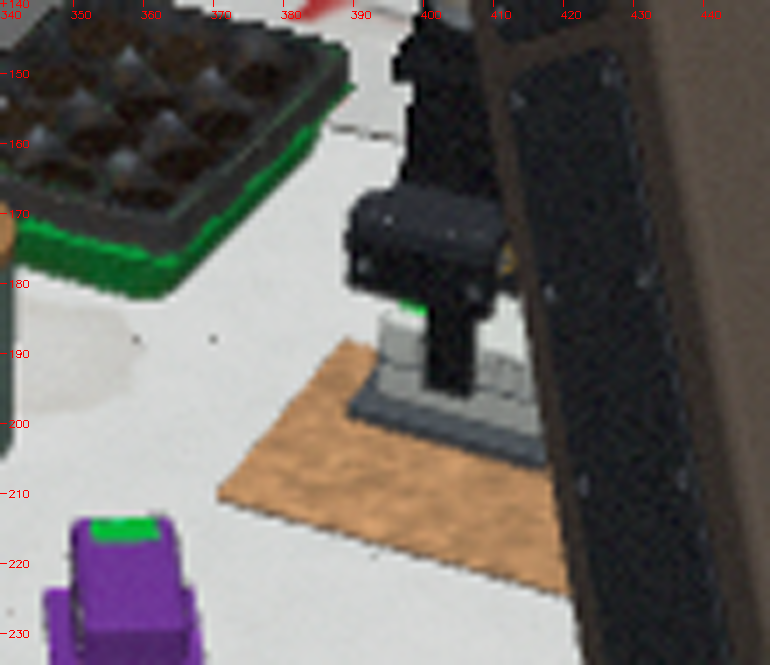

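View pics/g6.png

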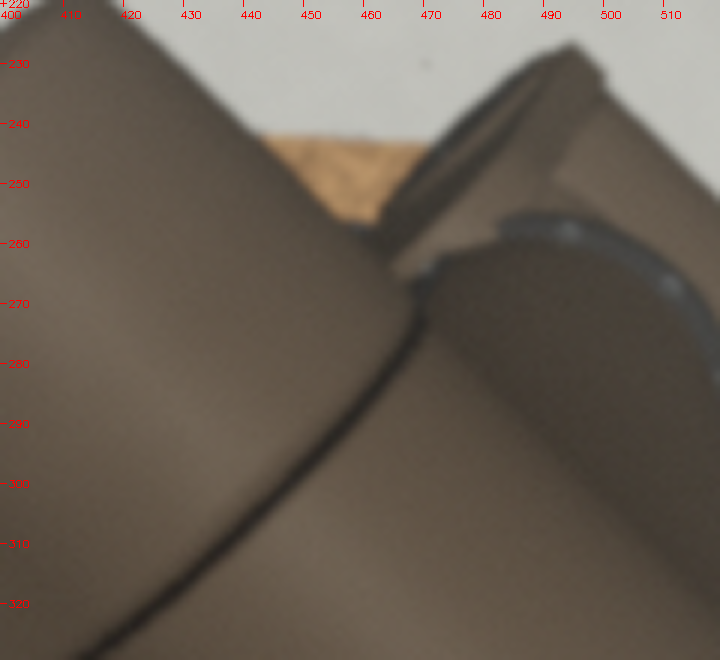

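Pack hangs level over the mat. I'll lower it in small steps.

Call:
{"method": "servo_tool", "body": {"rows": [[[0,0,0],[0,0,-1.3],1],[[0,0,0],[0,0,-2.2],1],[[0,0,0],[0,0,-2.5],1],[[0,0,0],[0,0,-2.5],1],[[0,0,0],[0,0,-2.5],1]]}}

```text
t: 9.93
position: [431.4, -333.2, 35.8]
eef_rot: [[-1.0, 0.001, -0.026], [0.026, -0.0, -1.0], [-0.001, -1.0, 0.0]]
contact_force: [0.4, 0.3, -3.8]
gripper_width: 47.9
```

Call:
{"method": "servo_tool", "body": {"rows": [[[0,0,0],[0,0,-0.1],1],[[0,0,0],[0,0,-0.2],1],[[0,0,0],[0,0,-0.2],1]]}}

```text
t: 10.3
position: [431.3, -333.1, 33.6]
eef_rot: [[-1.0, 0.001, -0.026], [0.026, -0.0, -1.0], [-0.001, -1.0, 0.0]]
contact_force: [-1.2, 0.4, -4.4]
gripper_width: 47.8
```

Call:
{"method": "servo_tool", "body": {"rows": [[[0,0,0],[0,0,-0.1],1],[[0,0,0],[0,0,-0.1],1],[[0,0,0],[0,0,-0.1],1]]}}

```text
t: 10.68
position: [431.3, -333.1, 32.7]
eef_rot: [[-1.0, 0.001, -0.026], [0.026, -0.0, -1.0], [-0.001, -1.0, 0.0]]
contact_force: [-0.0, 0.4, -4.3]
gripper_width: 48.0
```

Call:
{"method": "servo_tool", "body": {"rows": [[[0,0,0],[0,0,-0.1],1],[[0,0,0],[0,0,-0.1],1],[[0,0,0],[0,0,-0.1],1]]}}

```text
t: 11.05
position: [431.4, -333.1, 31.8]
eef_rot: [[-1.0, 0.001, -0.026], [0.026, -0.0, -1.0], [-0.001, -1.0, 0.0]]
contact_force: [0.4, -0.4, -0.9]
gripper_width: 47.8
```

Call:
{"method": "servo_tool", "body": {"rows": [[[0,0,0],[0,0,-0.05],1],[[0,0,0],[0,0,-0.05],0.4],[[0,0,0],[0,0,-0.05],-0.2],[[0,0,0],[0,0,-0.05],-1],[[0,0,0],[0,0,0],-1],[[0,0,0],[0,0,0],-1],[[0,0,0],[0,0,3],-1],[[0,0,0],[0,0,7],-1],[[0,0,0],[0,0,12],-1],[[0,0,0],[0,2,15],-1],[[0,0,0],[0,7,16],-1],[[0,0,0],[0,13,16],-1]]}}

```text
t: 12.55
position: [431.4, -202.4, 192.5]
eef_rot: [[-1.0, 0.003, -0.028], [0.028, -0.001, -1.0], [-0.003, -1.0, 0.001]]
contact_force: [0.9, 0.3, 0.3]
gripper_width: 95.2
```

```bash
python3 - <<'E'
from h import *
inrail(); a=np.radians(-14.7); F=Rz(a); delta(np.array([426.3,284.5,130])+F@[20,0,0],F); print(bot.sense()['contact_force'])
E
```

```text
t 12.55 rail [ -48.5 -264.2  166.6] F_rail [ 1.   0.3 -0.2] w 95.2 J [-33.  18. 111.   0.  51.  58.]
turn [ 0.002  0.003 -0.229] 13.1 shift cm [ 1.42 48.18 -6.25]
[0.94885991 0.27690606 0.26210124]
```

Call:
{"method": "servo_tool", "body": {"rows": [[[0,0,-0.02],[0.1,5,0],-1],[[0,0,-0.04],[0.3,11,0],-1],[[0,0,-0.07],[0.5,17,0],-1],[[0,0,-0.1],[0.7,23,0],-1],[[0,0,-0.13],[1,29,0],-1],[[0,0,-0.16],[1.3,35,0],-1],[[0,0,-0.19],[1.6,40,0],-1],[[0.002,0.003,-0.22],[1.8,45,-2],-1],[[0.002,0.003,-0.229],[1.9,48.1,-5],-1],[[0.002,0.003,-0.229],[1.9,48.1,-6.2],-1],[[0.002,0.003,-0.229],[1.9,48.1,-6.2],-1]]}}

```text
t: 13.92
position: [449.9, 277.3, 129.1]
eef_rot: [[-0.968, -0.004, -0.252], [0.252, 0.001, -0.968], [0.004, -1.0, -0.0]]
contact_force: [-0.2, -0.8, 0.1]
gripper_width: 95.0
```

```bash
python3 - <<'E'
from h import *
inrail(); a=np.radians(-14.7); F=Rz(a); delta(np.array([426.3,284.5,26])+F@[25,0,0],F); print(bot.sense()['contact_force'])
for n in ('scene','top'): cv2.imwrite(f'pics/{n}6.png',get_image(n))
from crops import crop
crop('pics/scene6.png','pics/i5.png',270,240,110,105,7)
crop('pics/scene6.png','pics/i6.png',340,140,110,105,7)
E
```

```text
t 13.925 rail [-68.4 215.7 105.9] F_rail [-0.1 -0.8  0.2] w 95.0 J [ 24.  27. 108.   0.  45. 129.]
turn [-0.001 -0.004 -0.002] 0.2 shift cm [  0.06   0.09 -10.31]
[-0.18863713 -0.83978887  0.10275365]
```

View pics/i5.png

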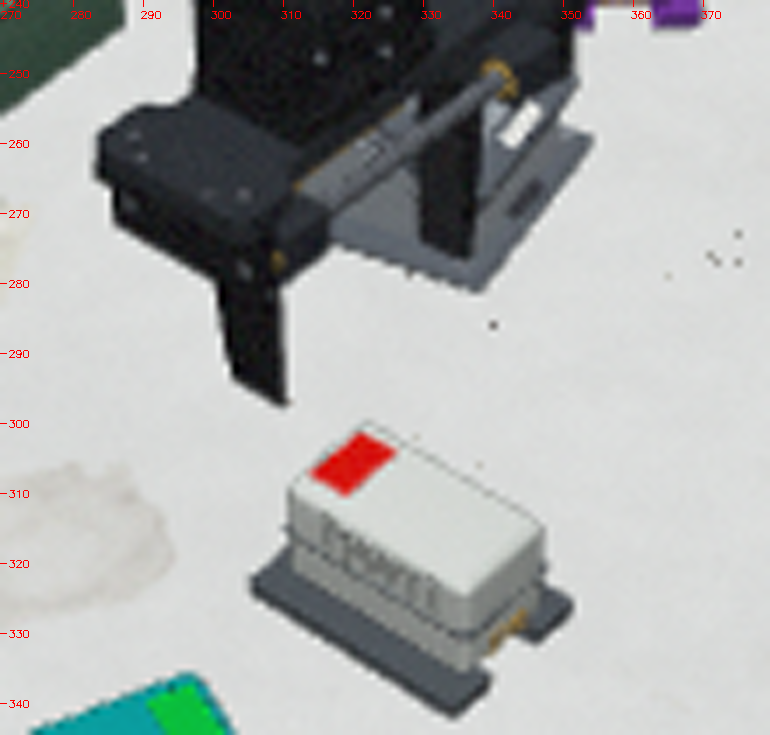

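View pics/top6.png

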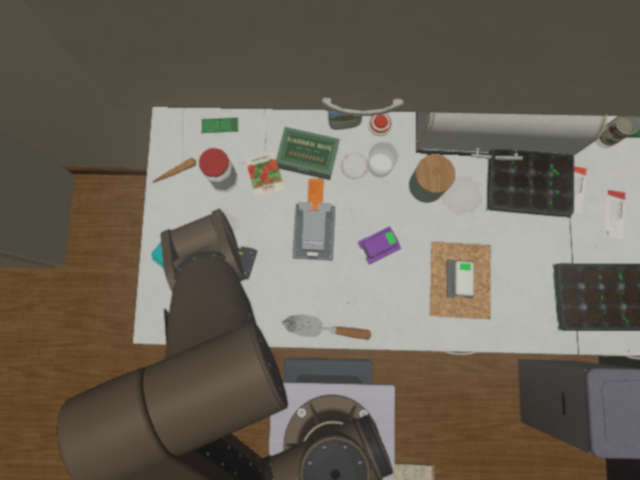

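The green-lit pack stands upright within the cork (461,279). Descending on the flat pack.

Call:
{"method": "servo_tool", "body": {"rows": [[[0,0,0],[0.06,0.1,-4],-1],[[0,0,0],[0.06,0.1,-8],-1],[[0,-0.003,0],[0.06,0.1,-10],-1],[[0,-0.003,0],[0.06,0.1,-10.4],-1],[[0,-0.003,0],[0.06,0.1,-10.4],0],[[0,-0.003,0],[0.06,0.1,-10.4],1],[[0,-0.003,0],[0.06,0.1,-10.4],1],[[0,-0.003,0],[0.06,0.1,-10.4],1],[[0,-0.003,0],[0.06,0.1,-10.4],1]]}}

```text
t: 15.15
position: [450.9, 279.0, 25.8]
eef_rot: [[-0.968, 0.001, -0.252], [0.252, 0.002, -0.968], [-0.001, -1.0, -0.002]]
contact_force: [0.6, -2.6, 0.3]
gripper_width: 50.6
```

```bash
python3 - <<'E'
from h import *
inrail(); s=bot.sense(); print(s['position'],s['contact_force'],s['torque'])
for n in ('scene','top'): cv2.imwrite(f'pics/{n}7.png',get_image(n))
from crops import crop
crop('pics/scene7.png','pics/j5.png',270,260,110,90,7)
E
```

```text
t 15.15 rail [-111.1  217.4   11.9] F_rail [ 0.8 -2.6 -0. ] w 50.6 J [ 25.  36. 112.   0.  32. 129.]
[450.93146739 278.95174245  25.81777758] [ 0.64063892 -2.6224118   0.31135023] [-0.2703823   0.11120387  0.02352077]
```

View pics/j5.png

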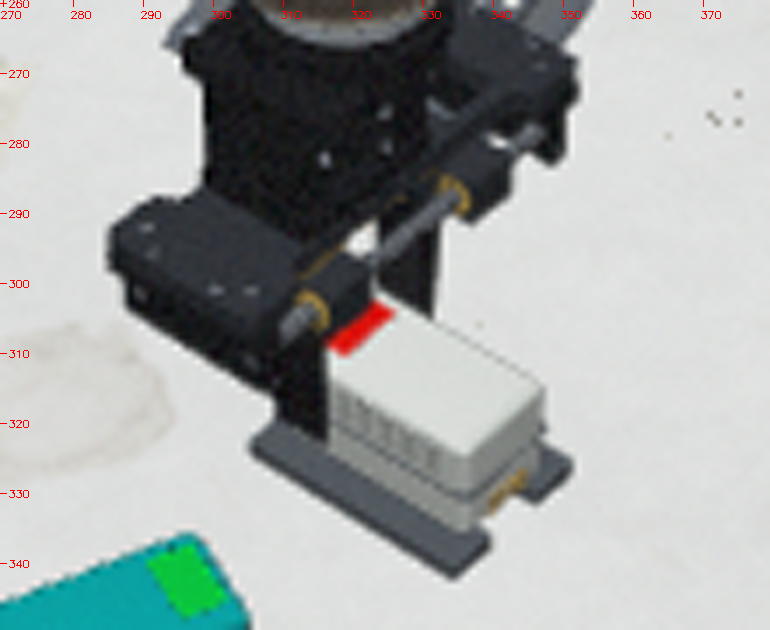

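Call:
{"method": "servo_tool", "body": {"rows": [[[0,0,0],[0,0,0],1],[[0,0,0],[0,0,0],1],[[0,0,0],[0,0,0],1]]}}

```text
t: 15.62
position: [450.9, 278.9, 25.8]
eef_rot: [[-0.968, 0.001, -0.252], [0.252, 0.002, -0.968], [-0.001, -1.0, -0.002]]
contact_force: [-0.5, -2.4, 4.9]
gripper_width: 47.6
```

```bash
python3 - <<'E'
from h import *
s=bot.sense(); print(s['position'],s['contact_force'],s['torque'],s['gripper_width'])
for n in ('scene','top'): cv2.imwrite(f'pics/{n}8.png',get_image(n))
from crops import crop
crop('pics/scene8.png','pics/k5.png',270,260,110,90,7)
crop('pics/top8.png','pics/k6.png',200,240,70,80,7)
E
```

```text
[450.88447561 278.86294696  25.7674321 ] [-0.54462248 -2.41240004  4.94834333] [-0.51909438  0.33113289  0.01740868] 47.6158378973791
```

View pics/k5.png

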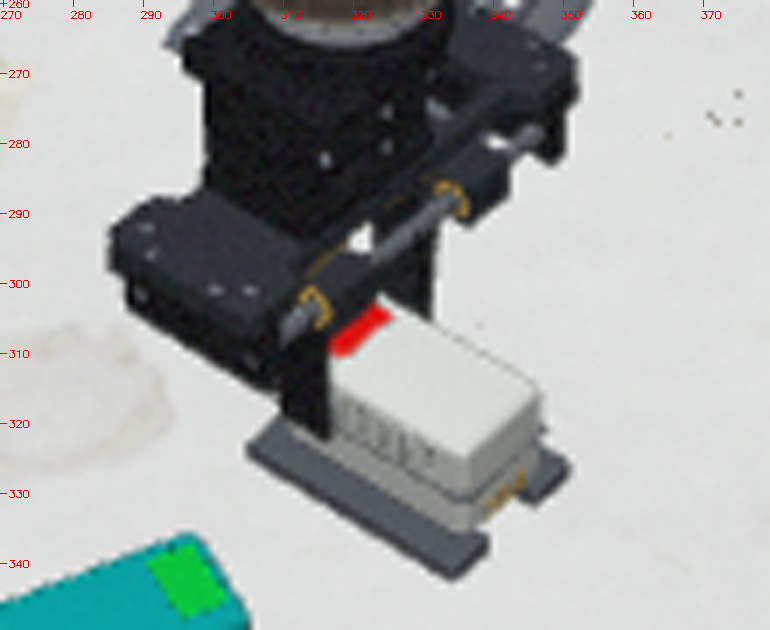

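```bash
python3 - <<'E'
from h import *
delta(rail(130,0,66),RR); print(rail(130,0,66))
E
```

```text
turn [-0.062 -0.432  0.228] 28.2 shift cm [ 19.07 -22.17  15.1 ]
[641.60406062  57.15979146 176.75668797]
```

Call:
{"method": "servo_tool", "body": {"rows": [[[0,0,0],[0,0,3],1],[[0,0,0],[0,0,8],1],[[0,0,0],[1,-0.5,13],1],[[0,-0.05,0.03],[3,-3,17],1],[[-0.01,-0.11,0.06],[5.5,-6,19],1],[[-0.02,-0.17,0.09],[8,-9,20],1],[[-0.03,-0.23,0.12],[10.5,-12,20],1],[[-0.04,-0.29,0.15],[13,-15,20],1],[[-0.05,-0.35,0.18],[15.5,-18,20],1],[[-0.062,-0.4,0.21],[17.5,-20.5,19],1],[[-0.062,-0.432,0.228],[19.1,-22.2,17],1],[[-0.062,-0.432,0.228],[19.1,-22.2,15.1],1]]}}

```text
t: 17.23
position: [642.1, 55.6, 175.2]
eef_rot: [[-0.906, 0.422, -0.025], [0.023, -0.01, -1.0], [-0.422, -0.907, -0.001]]
contact_force: [-0.2, -1.2, -3.2]
gripper_width: 48.2
```

Call:
{"method": "servo_tool", "body": {"rows": [[[0,0,0],[0,0,0],1],[[0,0,0],[0,0,0],1]]}}

```text
t: 17.48
position: [642.1, 57.2, 177.1]
eef_rot: [[-0.906, 0.423, -0.023], [0.021, -0.009, -1.0], [-0.423, -0.906, -0.001]]
contact_force: [0.2, 0.6, -3.0]
gripper_width: 47.9
```

```bash
python3 - <<'E'
from h import *
inrail(); delta(rail(130,0,66),RR); delta(rail(130,0,30),RR); 
for n in ('scene','top'): cv2.imwrite(f'pics/{n}9.png',get_image(n))
from crops import crop
crop('pics/scene9.png','pics/l5.png',270,170,110,95,7)
crop('pics/top9.png','pics/l6.png',270,130,90,100,6)
E
```

```text
t 17.475 rail [1.306e+02 1.000e-01 6.610e+01] F_rail [-1.1  0.6 -2.8] w 47.9 J [ -1.  25. 107.  -1.  23.  91.]
turn [-0.001  0.    -0.   ] 0.0 shift cm [-0.05 -0.01 -0.04]
turn [-0.001  0.    -0.   ] 0.0 shift cm [ 1.47 -0.04 -3.3 ]
```

View pics/l5.png

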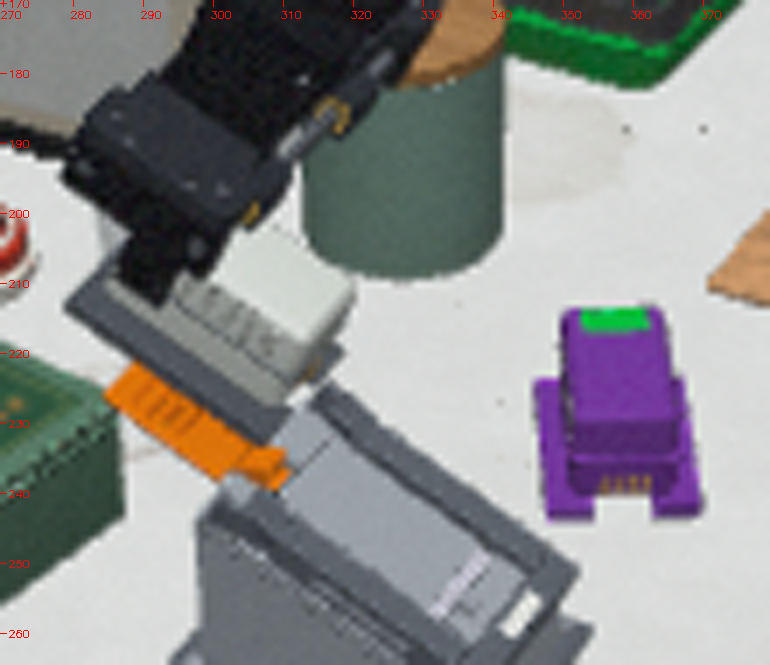

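View pics/l6.png

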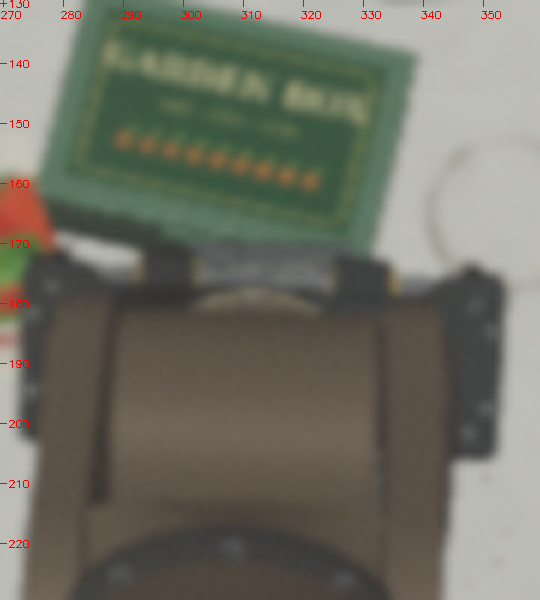

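```bash
python3 - <<'E'
from h import *
inr=RR.T@(bot.sense()['position']-O); print(inr)
for g in (20,25,30):
    o=inr-[g,0,25.8]
    print(g,[np.round(proj('scene',rail(*(o+q)))[0]-[.3,.3],1) for q in np.array([[50,35,0],[50,35,9],[-50,35,0],[-50,35,9],[-50,-35,9]])])
E
```

```text
[130.84553642   0.15488577  66.46962773]
20 [array([276.1, 211.2]), array([277. , 209.2]), array([304.3, 231.6]), array([305.4, 229.6]), array([317.1, 217. ])]
25 [array([277.5, 212.3]), array([278.5, 210.2]), array([305.8, 232.6]), array([306.8, 230.6]), array([318.4, 218. ])]
30 [array([278.9, 213.3]), array([279.9, 211.2]), array([307.2, 233.6]), array([308.3, 231.7]), array([319.8, 219. ])]
```

Call:
{"method": "servo_tool", "body": {"rows": [[[0,0,0],[0.7,-0.02,-1.6],1],[[0,0,0],[1.2,-0.03,-2.7],1],[[0,0,0],[1.46,-0.04,-3.3],1],[[0,0,0],[1.46,-0.04,-3.3],1]]}}

```text
t: 18.08
position: [656.5, 56.5, 142.8]
eef_rot: [[-0.907, 0.421, -0.023], [0.021, -0.009, -1.0], [-0.421, -0.907, -0.001]]
contact_force: [0.5, -0.1, -3.4]
gripper_width: 48.0
```

Call:
{"method": "servo_tool", "body": {"rows": [[[0,0,0],[0.08,0,-0.18],1],[[0,0,0],[0.08,0,-0.18],1],[[0,0,0],[0.08,0,-0.18],1]]}}

```text
t: 18.45
position: [657.4, 56.5, 142.2]
eef_rot: [[-0.906, 0.423, -0.023], [0.021, -0.009, -1.0], [-0.423, -0.906, -0.001]]
contact_force: [-0.1, 0.3, -3.0]
gripper_width: 48.3
```

```bash
python3 - <<'E'
from h import *
inrail(); print(bot.sense()['torque']); 
for n in ('scene',): cv2.imwrite(f'pics/{n}10.png',get_image(n))
from crops import crop
crop('pics/scene10.png','pics/m5.png',270,170,110,95,7)
E
```

```text
t 18.45 rail [129.7  -0.3  28. ] F_rail [-1.3  0.3 -2.7] w 48.3 J [ -1.  29. 106.  -1.  20.  91.]
[0.03146683 0.42307602 0.03561565]
```

View pics/m5.png

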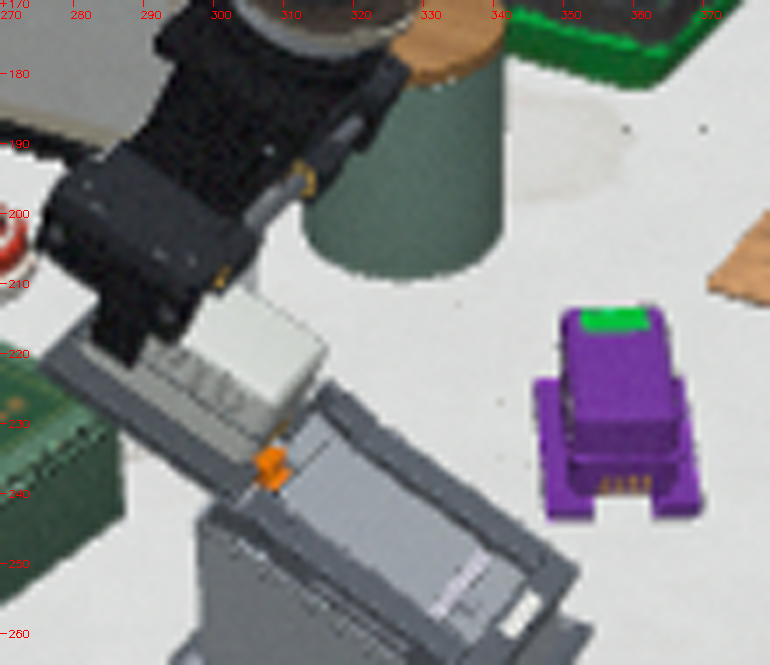

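Call:
{"method": "servo_tool", "body": {"rows": [[[0,0,0],[0.04,0,-0.09],1],[[0,0,0],[-0.86,0.05,-0.51],1],[[0,0,0],[-1.77,0.07,-0.93],1],[[0,0,0],[-2.68,0.09,-1.36],1],[[0,0,0],[-2.68,0.09,-1.36],1]]}}

```text
t: 19.12
position: [629.7, 57.5, 127.8]
eef_rot: [[-0.907, 0.421, -0.023], [0.021, -0.009, -1.0], [-0.421, -0.907, -0.001]]
contact_force: [1.0, -0.3, -3.0]
gripper_width: 47.8
```

```bash
python3 - <<'E'
from h import *
inrail(); print(bot.sense()['torque'])
E
```

```text
t 19.125 rail [98.5  0.1 26.7] F_rail [-0.3 -0.3 -3.1] w 47.8 J [ -1.  28. 111.  -1.  16.  91.]
[0.0201604  0.45366924 0.00260298]
```

Call:
{"method": "servo_tool", "body": {"rows": [[[0,0,0],[-0.9,0.02,-0.42],1],[[0,0,0],[-1.81,0.04,-0.85],1],[[0,0,0],[-2.72,0.06,-1.27],1],[[0,0,0],[-3.4,0.07,-1.58],1],[[0,0,0],[-3.4,0.07,-1.58],1]]}}

```text
t: 19.75
position: [596.1, 58.2, 112.2]
eef_rot: [[-0.906, 0.422, -0.023], [0.021, -0.009, -1.0], [-0.422, -0.907, -0.001]]
contact_force: [-0.1, -0.6, -2.9]
gripper_width: 48.0
```

```bash
python3 - <<'E'
from h import *
inrail(); print(bot.sense()['torque'])
for n in ('scene',): cv2.imwrite(f'pics/{n}11.png',get_image(n))
from crops import crop
crop('pics/scene11.png','pics/n5.png',270,180,110,95,7)
E
```

```text
t 19.75 rail [61.4 -0.  26.8] F_rail [-1.3 -0.6 -2.6] w 48.0 J [ -1.  28. 116.  -1.  11.  92.]
[0.045242   0.41626647 0.04702965]
```

View pics/n5.png

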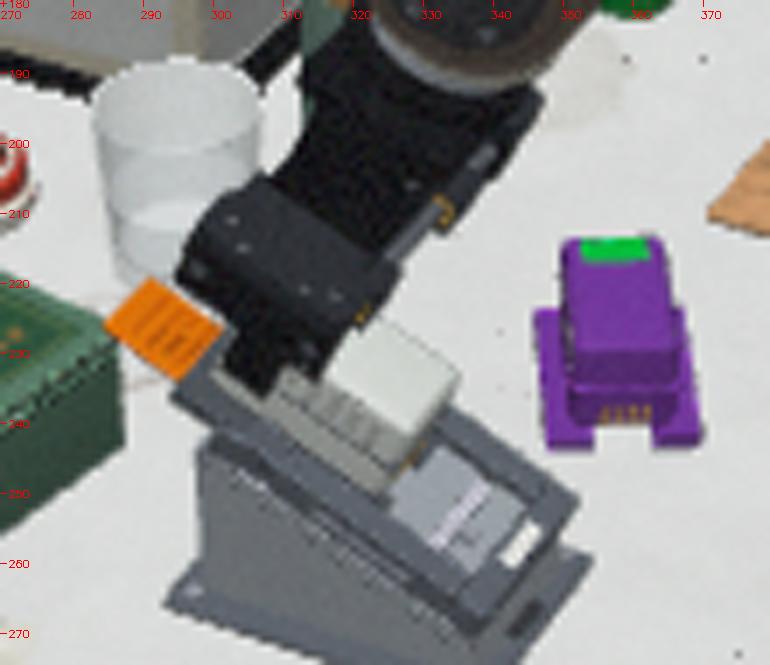

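Call:
{"method": "servo_tool", "body": {"rows": [[[0,0,0],[-0.9,0.02,-0.42],1],[[0,0,0],[-1.6,0.03,-0.75],1],[[0,0,0],[-2.1,0.04,-0.98],1],[[0,0,0],[-2.5,0.05,-1.17],1],[[0,0,0],[-2.5,0.05,-1.17],1]]}}

```text
t: 20.42
position: [572.3, 58.6, 101.4]
eef_rot: [[-0.905, 0.424, -0.023], [0.021, -0.009, -1.0], [-0.425, -0.905, -0.001]]
contact_force: [5.4, 0.7, 4.1]
gripper_width: 47.7
```

```bash
python3 - <<'E'
from h import *
inrail(); print(bot.sense()['torque'])
E
```

```text
t 20.425 rail [35.3 -0.1 27. ] F_rail [6.6 0.9 1.4] w 47.7 J [ -1.  28. 120.  -2.   7.  93.]
[ 0.14124386 -0.99358033 -0.0830998 ]
```

Call:
{"method": "servo_tool", "body": {"rows": [[[0,0,0],[-0.3,0.01,-0.14],1],[[0,0,0],[-0.6,0.01,-0.28],1],[[0,0,0],[-0.8,0.02,-0.37],1],[[0,0,0],[-0.8,0.02,-0.37],1]]}}

```text
t: 20.92
position: [564.7, 58.8, 97.9]
eef_rot: [[-0.905, 0.425, -0.023], [0.021, -0.009, -1.0], [-0.425, -0.905, -0.001]]
contact_force: [5.2, 1.7, 4.8]
gripper_width: 47.5
```

```bash
python3 - <<'E'
from h import *
inrail(); print(bot.sense()['torque'])
for n in ('scene',): cv2.imwrite(f'pics/{n}12.png',get_image(n))
from crops import crop
crop('pics/scene12.png','pics/o5.png',270,190,100,90,8)
E
```

```text
t 20.925 rail [27.  -0.1 27.1] F_rail [6.7 1.8 2.2] w 47.5 J [ -1.  28. 121.  -2.   6.  93.]
[ 0.1598752  -1.21665625 -0.15753583]
```

View pics/o5.png

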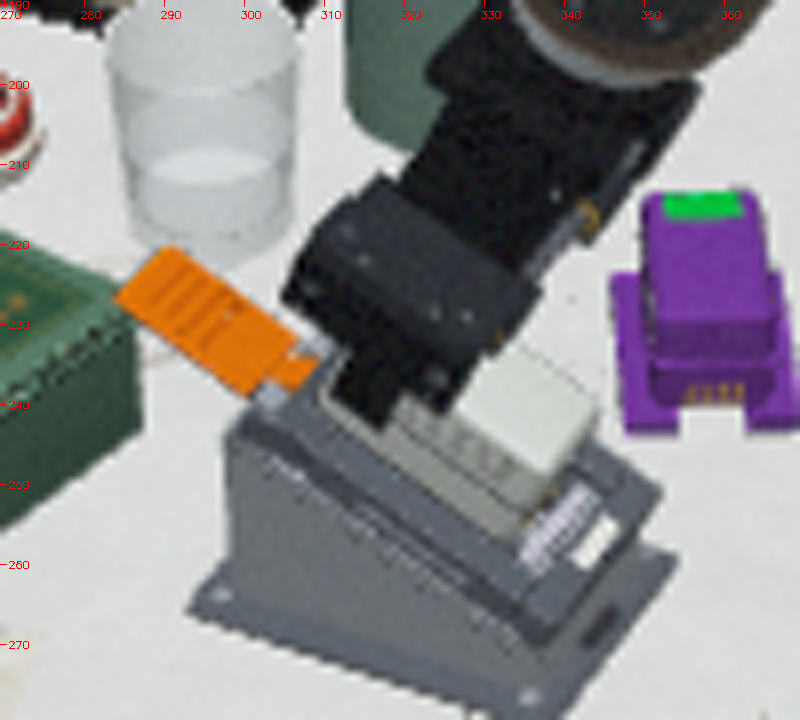

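Call:
{"method": "servo_tool", "body": {"rows": [[[0,0,0],[-0.15,0,-0.07],1],[[0,0,0],[-0.3,0.01,-0.14],1],[[0,0,0],[-0.3,0.01,-0.14],1]]}}

```text
t: 21.35
position: [561.7, 58.9, 96.4]
eef_rot: [[-0.905, 0.425, -0.023], [0.021, -0.009, -1.0], [-0.425, -0.905, -0.001]]
contact_force: [6.1, 1.3, 4.2]
gripper_width: 47.8
```

```bash
python3 - <<'E'
from h import *
inrail(); print(bot.sense()['torque'])
for n in ('scene',): cv2.imwrite(f'pics/{n}13.png',get_image(n))
from crops import crop
crop('pics/scene13.png','pics/p5.png',270,190,100,90,8)
E
```

```text
t 21.35 rail [23.6 -0.  26.9] F_rail [7.3 1.4 1.2] w 47.8 J [ -1.  28. 122.  -3.   6.  93.]
[ 0.12622831 -1.16356973 -0.22265279]
```

View pics/p5.png

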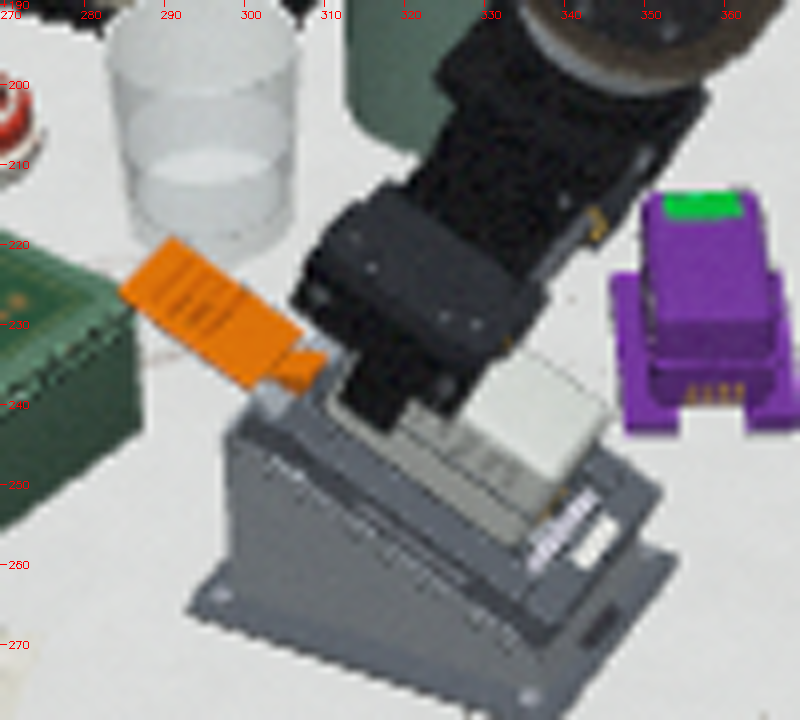

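Call:
{"method": "servo_tool", "body": {"rows": [[[0,0,0],[-0.1,0,-0.05],1],[[0,0,0],[-0.1,0,-0.05],1],[[0,0,0],[0,0,0],0.3],[[0,0,0],[0,0,0],-0.4],[[0,0,0],[0,0,0],-1],[[0,0,0],[0,0,0],-1],[[0,0,0],[0,0,0],-1],[[0,0,0],[-1.3,0,2.7],-1],[[0,0,0],[-3.2,0,6.5],-1],[[0,0.1,0],[-5,0,11],-1],[[0,0.2,0],[-7,-4,15],-1],[[0,0.3,0],[-8,-10,18],-1]]}}

```text
t: 22.9
position: [480.4, -36.4, 275.8]
eef_rot: [[-0.991, 0.135, -0.019], [0.018, -0.008, -1.0], [-0.135, -0.991, 0.006]]
contact_force: [0.7, -0.1, -0.2]
gripper_width: 95.2
```

Call:
{"method": "servo_tool", "body": {"rows": [[[0,0.05,0],[-1,-5,0],-1],[[0,0.1,0],[-2,-10,0],-1],[[0,0.1,0],[-3,-15,0],-1],[[0,0.1,0],[-3,-15,0],-1]]}}

```text
t: 23.4
position: [450.6, -188.9, 273.0]
eef_rot: [[-0.999, 0.035, -0.025], [0.025, -0.009, -1.0], [-0.036, -0.999, 0.008]]
contact_force: [0.3, 0.6, 0.2]
gripper_width: 95.1
```

```bash
python3 - <<'E'
from h import *
inrail()
for n in ('scene','top'): cv2.imwrite(f'pics/{n}14.png',get_image(n))
def orange(p):
    im=cv2.imread(p); h=cv2.cvtColor(im,cv2.COLOR_BGR2HSV); m=cv2.inRange(h,(5,180,120),(18,255,255)); m[:,:270]=0;m[:,330:]=0;m[:170]=0;m[250:]=0
    y,x=np.nonzero(m); return len(x),x.mean(),y.mean(),x.min(),y.min()
for k in (0,14):
    for n in ('scene','top'): print(k,n,orange(f'pics/{n}{k}.png'))
from crops import crop
crop('pics/scene14.png','pics/q5.png',270,200,100,90,8)
crop('pics/top14.png','pics/q6.png',285,172,60,95,6)
E
```

```text
t 23.4 rail [   2.7 -250.3  231.5] F_rail [0.3 0.6 0.1] w 95.1 J [-31.  13. 104.   1.  61.  60.]
0 scene (211, np.float64(296.7962085308057), np.float64(229.3649289099526), np.int64(285), np.int64(220))
0 top (265, np.float64(315.1547169811321), np.float64(191.22264150943397), np.int64(309), np.int64(180))
14 scene (211, np.float64(296.7962085308057), np.float64(229.3649289099526), np.int64(285), np.int64(220))
14 top (258, np.float64(315.2403100775194), np.float64(190.984496124031), np.int64(309), np.int64(180))
```

View pics/q5.png

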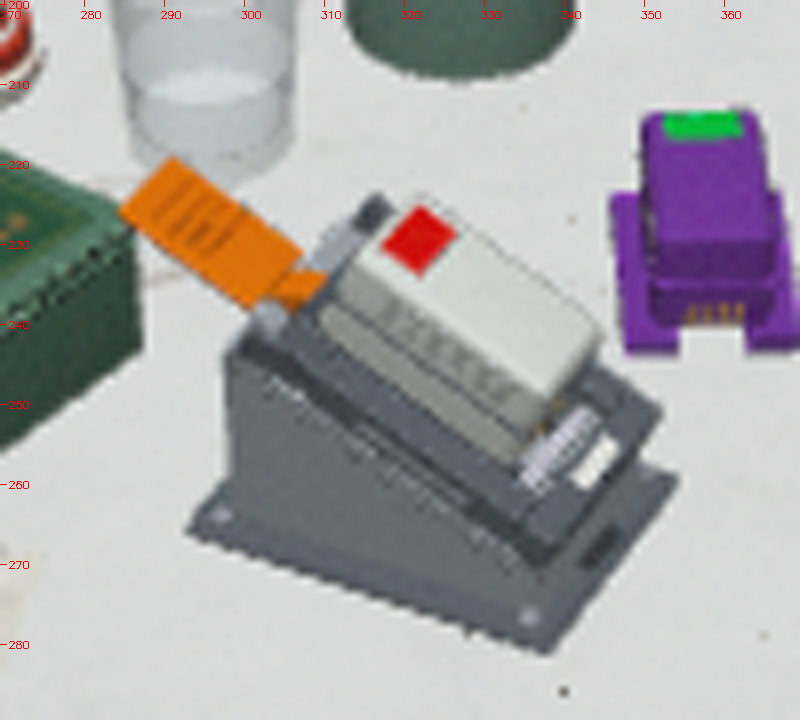

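View pics/top14.png

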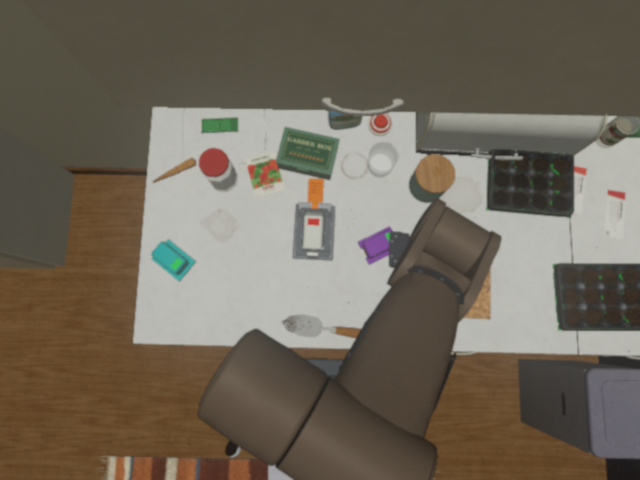

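View pics/scene14.png

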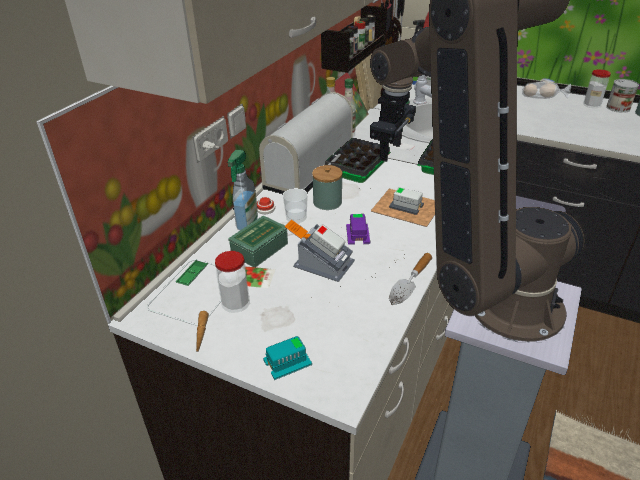

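The red pack sits where the green one was: its light is at (321,229) in the scene view, and the catch's orange pixels match the start picture exactly. The charged pack stands on the mat at (407,200), and the bystanders haven't moved.

```bash
python3 - <<'E'
from cell import workorder
print(workorder.job_done())
E
```

```text
the job is handed in; nothing more can be done
None
```

The job is done and handed in at about 23.5 s of the 61 s allowed; no verdict came back.

**What I did:** I pressed the orange catch with the closed fingers, at about 3.5 N, and the charged pack sprung loose. I drew it up the rail and off, and stood it upright near the middle of the cork mat. Then I laid the red-light pack at the upper mouth with its light end uphill. I slid it down against the plunger, at about 7 N, until the catch snapped up, then let go and moved the arm clear.

**Last checks:**
- **Catch:** in the scene view the orange catch shows exactly the same pixels as at the start, when it was up. The top view differs by about 0.2 px.
- **Flat pack:** it sits where the charged pack sat when home, with its red light at the upper end.
- **Charged pack:** the top view after release showed it upright and wholly within the mat. In the last top view the arm covered most of the mat, but the last scene view still shows it standing there.
- **Bystanders:** the jar, canister, glass and look-alikes look unmoved.
- **Forces:** every reading between moves was under about 8 N.

No check failed. Early on, the networks' position for the charged pack was unusable because in the scene view they picked the turquoise look-alike. I took the positions of the dock and flat pack from their corners in the pictures and the given sizes instead.

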